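# Free the long gauge block from a clamp of unknown thread hand

### The arm

A 7-joint arm with a two-finger parallel gripper is mounted at the origin on a cart in front of the work surface, level with it; the furniture and walls round the work are solid. World frame = base frame: x ahead of the robot, y to its left, z up, the work surface at z = 0. Lengths are in m, angles in rad, forces in N, time in s.
With the tool pointing down it reaches from about 0.425 to 0.925 m from the base axis. Payload 6.8 kg.
Tool frame: the origin (TCP) lies midway between the tips of the shut fingers; the grasp point (between the pads) lies 19 mm behind it; z points along the fingers, y is the line along which they close (so a half turn about z gives the same grasp; the last joint's range is limited). The gripper opens to 85 mm and grips with 20 to 120 N. Pads are 22 mm wide; open, the fingers measure 114 mm over their backs; the gripper's body (76 mm by 85 mm) begins 54 mm behind the grasp point. The pads swing forward as they close: fully open they stand 13 mm farther back than shut.
Start: joints at [-1.413, 0.477, 0.022, 1.555, -0.011, 1.109, -0.083], TCP at [0.177, 0.651, 0.231] pointing down, gripper open.
Joint ranges: [-2.96, 2.96], [-0.34, 2.1], [-1.41, 1.46], [0.24, 2.44], [-1.37, 4.51], [0.17, 1.92], [-2.96, 2.96]. Speed limits (rad/s): [2.39, 2.39, 3.14, 3.14, 3.14, 3.14, 3.14].

### API

Orientations are given as a unit quaternion [w, x, y, z].
In Python, from station import * gives the robot as it stands.
- The arm moves only by the shell command python3 -m creep 'ROWS' [FORCE]. ROWS is JSON, a list of rows, each a list of 7 numbers: the gripper command: -1 is shut, 1 is fully open, values between are in proportion, then the shift along the world's x, y, z in mm, then the turn, a rotation vector about the world's x, y, z in rad. A call has 1 to 5 rows; each row shifts and turns the commanded pose from where the row before left it; what a row does not reach is not made up. A row lasts 1/8 s, in which the tool goes at most 62.5 mm and 10.7 degrees, less where a joint would pass 70% of its speed; a pose out of reach is approached as far as the arm can. A call is refused whole if a number of a shift passes 62.5 or a number of a turn 0.188, either way. A call with a gripper value outside its range is refused whole. The fingers move at their own pace and stop on an object; FORCE is the grip in N (left out, the last holds). Time passes only in rows, so rows that do not move let the fingers close. It gives the time, the measured TCP pose, the force, the opening and the grip force at its end, in the units of the state.
- get_obs(): the state, without advancing time (a new reading comes with each control period).
- read_camera(name): name is "scene" or "top" or "wrist"; returns (picture, depth): 420x560x3 uint8, red, green, blue; 420x560 float32, m along the optical axis (not along the pixel's ray), 0 where there is no reading.
- camera_params(name): a dict with "intrinsics" (3x3 intrinsics, pixels), "cam_to_world" (4x4, takes a point from camera to world coordinates); the wrist camera has in their place "mount" (4x4, takes a point from camera to tool coordinates, whose origin is the TCP and whose axes are the flange's). Camera axes: x right, y up, looking along -z (the intrinsics and any distortion apply to the point x, -y, -z); pixel columns grow to the right and rows downward; lengths in m; the calibration is good to about 2 mm. A picture is of the moment at which its call begins: read the wrist's pose just before it. camera_params takes no time and is no camera call.
- hand_in(): hands the job in; it is judged then, once.
The state is a dict: "t": time; "q": joint angles; "joint_vel": joint speeds; "joint_torque": joint torques, N m; "eef_pos": TCP position; "tool_rot": TCP orientation; "contact_force": force on the tool from outside, world axes, zero at the start; "torque": the same for the moment, N m; "gripper_width": opening from 0.0 (shut) to 1.0 (fully open); "grasp_force": force on a finger pad.
Only numpy, scipy, OpenCV 4.12 (cv2) and the standard library are available. Lean on these libraries where they do the work, as an engineer would, in place of code of your own. Each camera call takes 0.05 s, during which the arm holds its last target. There are 200 camera calls.

### The job

Take the long steel block out of the twin clamp and set it down, without dropping it, upright and fully home in the long cradle of the storage rack. Its clamp knob must first be turned to its open end; one of the two knobs has a reverse thread and nothing marks which, so feel which way yours loosens. The rib and jaw leave only the block's ends free while the cradle leaves only its sides free, so stand it on the bare bench in between and take it anew; leave the short block clamped, its knob unturned, and the bystanders where they are.

Things in the scene. Friction and masses are not known exactly. Their poses are not given: they have to be found in the camera images.
- fixture: twin clamp fixed to the bench: steel base 90 (x) x 236 (y) x 10 mm, origin centre of underside. Middle: aluminium rib 30 mm wide in y, 47 mm high. Outward along y on each side: block (y = +-28), steel jaw (44 mm in x, y 38 to 55, with a lip 5 mm over the block's top, 51 mm high), knob on a housing (y = +-91, top 78 mm high). Opening a knob draws its jaw 11 mm outward off the block.
- station_a (a point): where a block stands in the clamp on the fixture's +y side: centre of the block's underside, on top of the base plate (10 mm high); x and y axes as the fixture's
- station_b (a point): the same for the clamp on the fixture's -y side
- knob_a_grip (a point): black bar-grip knob of the +y clamp; the point lies on its vertical axis, inside the bar, 67 mm above the bench. Bar: 12 mm thick along this point's x, 54 mm long along its y, from 52 to 78 mm above the bench, over a 44 mm round skirt. When tight the bar points along the fixture's y.
- knob_b_grip (a point): black bar-grip knob of the -y clamp, alike in every way to look at
- knob_a (a joint): turn of the +y knob: 0 tight (starts at 0 to 0.1), 1.5 rad open, growing as it loosens whichever its thread; solid stop at both ends, stays where left. Takes about 0.12 N m; at a stop resistance rises steeply. One knob loosens anticlockwise seen from above, the other (reverse thread) clockwise. The lip clears the block from 0.9 rad; open means 1.2 rad or more.
- knob_b (a joint): the same for the -y knob
- long_block: the long plain steel block, 56 (x) x 24 (y) x 34 (z) mm, 0.2 to 0.35 kg; origin centre of its underside. It stands in either of the two clamps, its length along the fixture's x, between rib and jaw; only its two ends (56 mm apart) are free to be gripped there.
- short_block: the short plain steel block, 40 (x) x 24 (y) x 34 (z) mm, origin centre of its underside, in the other clamp; it stays there
- rack: grey plastic rack fixed to the bench: base 96 (x) x 136 (y) x 10 mm, origin centre of underside; two cradles side by side (long at y = +34, short at y = -34), each a pair of end walls 8 mm thick, 28 mm wide in y, tops 58 mm above the bench, with open sides. Fixture and rack may swap places, left and right.
- long_cradle (a point): centre of the floor of the long cradle (10 mm above the bench): end walls 64 mm apart along this point's x, open along its y; the long block stands here with its length along x, its underside on this floor
- clear_patch (a point): centre of a bare patch of bench in front of the robot (a point on the surface, always clear for 55 mm around), good for standing the block on. To the right of it and beyond, a thin black cable lies on the bench: nothing stands straight on that.
- black_stopper: black rubber stopper, 24 mm wide and 24 high, bystander; origin centre of its underside
- brass_weight: brass balance weight, 22 mm wide and 26 high, bystander; origin centre of its underside
- sample_vial: sample vial with cap, 23 mm wide and 52 high, bystander; origin centre of its underside
There are look-alikes about, which are no part of the job. What is shaped like the long_block but blue or yellow is not meant.

How it is judged:
By the outcome, as a careful person would: the job done as asked, in the order asked, and still so for the second after the job is handed in, with the robot touching nothing.
It also fails if it takes over 67 s, if anything falls off the work surface, if the arm or the gripper's body presses on something with over 40 N, if the wrist force passes 120 N, or if a joint passes its speed limit or range.

## Working session

There is one attempt and no reset: what is moved stays moved. The work goes in short steps, Python scripts to look and compute and a shell command to move; the robot and the scene stay as the last step left them, time stands still between calls to the robot, and variables do not carry over. Pictures are saved under pics/ and viewed, at most 10 in all, crops included, and the job is handed in when it is done.

```bash
mkdir -p pics; ls
cat > h.py <<'E'
from station import *
import numpy as np, cv2
from scipy.spatial.transform import Rotation as R
def c2w(name,o=None):
    p=camera_params(name)
    if name!="wrist": return np.array(p["intrinsics"]),np.array(p["cam_to_world"]),p
    o=o or get_obs(); T=np.eye(4); w,x,y,z=o["tool_rot"]
    T[:3,:3]=R.from_quat([x,y,z,w]).as_matrix(); T[:3,3]=o["eef_pos"]
    return np.array(p["intrinsics"]),T@np.array(p["mount"]),p
def grab(name,tag):
    o=get_obs(); rgb,d=read_camera(name); K,M,p=c2w(name,o)
    cv2.imwrite(f"pics/{tag}.png",rgb[:,:,::-1]); np.savez(f"{tag}.npz",rgb=rgb,d=d,K=K,M=M)
    return rgb,d,K,M
def load(tag):
    z=np.load(f"{tag}.npz"); return z["rgb"],z["d"],z["K"],z["M"]
def cloud(d,K,M):
    v,u=np.mgrid[:d.shape[0],:d.shape[1]]
    P=np.stack([(u-K[0,2])/K[0,0]*d,-(v-K[1,2])/K[1,1]*d,-d],-1)
    return P@M[:3,:3].T+M[:3,3]
def onz(u,v,z,K,M):
    r=M[:3,:3]@np.array([(u-K[0,2])/K[0,0],-(v-K[1,2])/K[1,1],-1]); return M[:3,3]+r*(z-M[2,3])/r[2]
E
python3 - <<'E'
from h import *
for n in("top","scene"):
    r,d,K,M=grab(n,n); print({k:v for k,v in camera_params(n).items() if k not in("cam_to_world",)})
    print(M.round(3))
o=get_obs();print(o)
a=cv2.imread("pics/top.png");cv2.imwrite("pics/top2.png",cv2.resize(a,(800,600),interpolation=3))
E
```

```text
pics
{'intrinsics': array([[524.45320892,   0.        , 281.38215   ],
       [  0.        , 524.45320892, 205.24410889],
       [  0.        ,   0.        ,   1.        ]])}
[[-0.024  0.997 -0.075  0.406]
 [-1.    -0.025 -0.007 -0.011]
 [-0.009  0.075  0.997  1.749]
 [ 0.     0.     0.     1.   ]]
{'intrinsics': array([[408.35098033,   0.        , 278.91814988],
       [  0.        , 408.35098033, 212.30932391],
       [  0.        ,   0.        ,   1.        ]])}
[[-0.495  0.503 -0.708 -0.15 ]
 [-0.869 -0.283  0.406  0.406]
 [ 0.004  0.817  0.577  0.651]
 [ 0.     0.     0.     1.   ]]
{'t': 0.1, 'q': array([-1.41310893,  0.47774109,  0.02232654,  1.55633448, -0.01150718,
        1.10932672, -0.08312526]), 'joint_vel': array([ 0.00110884, -0.00120901,  0.00114303, -0.00318023, -0.00074003,
       -0.00027139,  0.00014354]), 'joint_torque': array([ 3.93140726e-03, -5.97759998e+01,  1.61353525e+00, -2.81953561e+01,
        1.28345360e-02,  5.00211288e-03,  1.88612944e-05]), 'eef_pos': array([0.17715984, 0.65078088, 0.23041442]), 'tool_rot': array([-5.69807583e-05,  1.32499821e-01,  9.91182673e-01, -8.38986648e-04]), 'contact_force': array([0.04861728, 0.2355333 , 0.28750379]), 'torque': array([ 0.03730942, -0.01251864,  0.00310013]), 'grasp_force': 0.0, 'gripper_width': 0.9997358015912075}
```

View pics/top2.png

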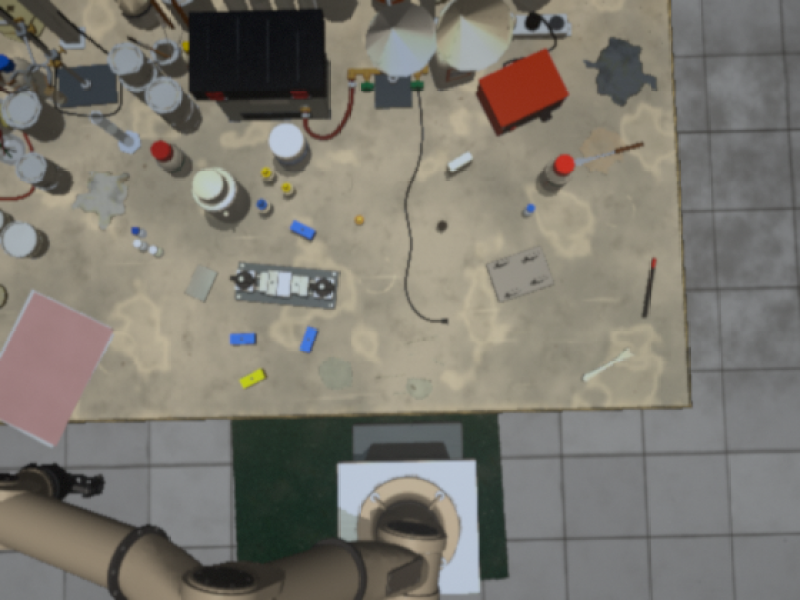

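View pics/scene.png

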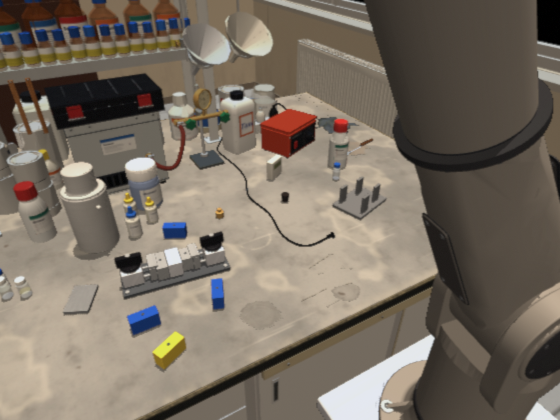

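Top view (800×600): fixture at (287,286), rack at (520,274), cable around (415,290). The blue blocks at (243,340), (309,340), (303,230) and the yellow one at (252,378) are decoys. The steel blocks stand in the fixture, between the knobs at (245,279) and (322,290).

Run:
```python
from h import *
r,d,K,M=load("top"); C=cloud(d,K,M)
def p(n,u,v,z): print(n,onz(u*.7,v*.7,z,K,M).round(3),C[int(v*.7),int(u*.7)].round(3))
p("knobL",245,279,.07);p("knobR",322,290,.07);p("rib",283,285,.047);p("rack",520,274,.01)
p("cable end",445,321,0);p("free",370,345,0);p("decoyblue",309,340,.03);p("yellow",252,378,.03);p("stopper?",441,226,.024);p("brass",360,220,.02);p("vial",529,210,.05)
p("edge",370,412,0);p("bluefar",303,230,.03)
a=r[160:240,150:255,::-1];b=r[150:230,330:400,::-1]
a=cv2.resize(a,None,fx=5,fy=5,interpolation=2);cv2.imwrite("pics/fx.png",a)
```

```text
knobL [0.573 0.354 0.07 ] [0.574 0.354 0.076]
knobR [0.544 0.181 0.07 ] [0.546 0.184 0.053]
rib [0.56  0.272 0.047] [0.562 0.273 0.042]
rack [ 0.575 -0.275  0.01 ] [ 0.578 -0.275  0.011]
cable end [ 0.47  -0.098  0.   ] [ 0.471 -0.094  0.033]
free [0.419 0.079 0.   ] [0.42  0.079 0.002]
decoyblue [0.433 0.217 0.03 ] [0.436 0.215 0.047]
yellow [0.35  0.348 0.03 ] [0.352 0.348 0.039]
stopper? [ 0.69  -0.093  0.024] [ 0.691 -0.091  0.026]
brass [0.71  0.095 0.02 ] [0.708 0.097 0.032]
vial [ 0.718 -0.294  0.05 ] [ 0.719 -0.294  0.046]
edge [0.264 0.082 0.   ] [0.265 0.082 0.002]
bluefar [0.688 0.227 0.03 ] [0.687 0.226 0.037]
```

View pics/fx.png

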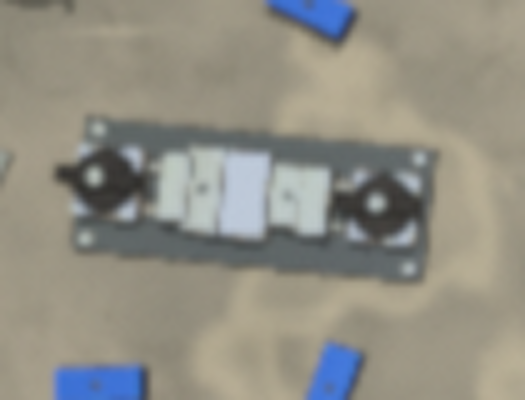

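The long block is the left one: crop (203,190) with an 84 px span, against 65 px for the right block at (288,195). So its knob is the left one, at about (0.573, 0.354). I'll move there while turning the tool, then look from close by.

```bash
python3 -m creep '[[1,50,-45,0,0,0,-0.184],[1,50,-45,0,0,0,-0.184],[1,50,-45,0,0,0,-0.184],[1,50,-45,0,0,0,-0.184],[1,50,-45,5,0,0,-0.184]]' 30; python3 -m creep '[[1,45,-45,5,0,0,-0.184],[1,45,-45,5,0,0,-0.184],[1,25,-30,5,0,0,-0.184],[1,0,0,0,0,0,0],[1,0,0,0,0,0,0]]'
python3 - <<'E'
from h import *
r,d,K,M=grab("wrist","w1"); o=get_obs(); print(o["q"].round(3),o["contact_force"],M.round(3),K,camera_params("wrist").keys())
E
```

```text
t: 0.72
eef_pos: [0.4104, 0.4405, 0.2355]
tool_rot: [-0.0, 0.561, 0.828, -0.001]
contact_force: [0.1, 0.0, 0.0]
gripper_width: 0.996
grasp_force: 0.0
t: 1.35
eef_pos: [0.5217, 0.325, 0.2502]
tool_rot: [-0.0, 0.763, 0.646, -0.0]
contact_force: [-0.3, 0.3, -0.0]
gripper_width: 1.0
grasp_force: 0.0
[-1.006  0.384  0.459  1.709 -0.189  1.094 -0.652] [-0.44380191 -0.01995015 -0.34213304] [[ 0.986  0.156  0.054  0.535]
 [-0.165  0.933  0.319  0.407]
 [-0.001 -0.323  0.946  0.394]
 [ 0.     0.     0.     1.   ]] [[335.17625295   0.         277.3259779 ]
 [  0.         335.17625295 213.9383361 ]
 [  0.           0.           1.        ]] dict_keys(['intrinsics', 'mount'])
```

View pics/w1.png

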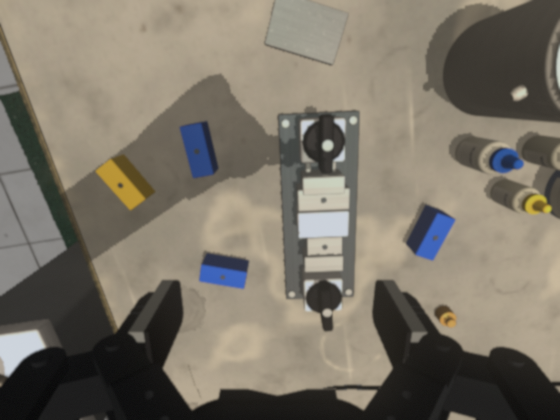

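Wrist view: the left knob is at (325,143), its jaw at (323,184), the long block at (323,200), the rib at (323,224), the short block at (324,245) and the other knob at (324,298). The block next to knob (325,143) spans x 297–349, against 307–342 for the other, so it is the long one.

Run:
```python
from h import *
r,d,K,M=load("w1"); C=cloud(d,K,M)
def p(n,u,v,z): print(n,onz(u,v,z,K,M).round(4),C[v,u].round(3))
p("knobA",325,140,.078);p("bar top",325,118,.078);p("bar bot",326,170,.078)
p("knobB",323,296,.078);p("rib",323,224,.047);p("blk",323,200,.044)
for u,v in((282,112),(357,112),(288,297),(354,296)): p("base",u,v,.01)
Z=C[...,2]; m=np.zeros(Z.shape,bool); m[100:185,290:360]=1
m&=(Z>.066)&(Z<.09); q=C[m]; print("knobA cloud",len(q),q.mean(0),q.min(0),q.max(0))
if len(q): print(cv2.minAreaRect((q[:,:2]*1000).astype(np.float32)))
m=(Z>.06)&(Z<.09);m[:270]=0;m[335:]=0;m[:,:290]=0;m[:,360:]=0;q=C[m];print("B",len(q),q.mean(0));print(cv2.minAreaRect((q[:,:2]*1000).astype(np.float32)))
c=r[95:260,260:385,::-1];cv2.imwrite("pics/w1c.png",cv2.resize(c,None,fx=3.6,fy=3.6,interpolation=2))
print(get_obs()["eef_pos"])
```

```text
knobA [0.5726 0.3649 0.078 ] [0.572 0.365 0.079]
bar top [0.5749 0.3844 0.078 ] [0.575 0.384 0.079]
bar bot [0.5702 0.3368 0.078 ] [0.57  0.337 0.079]
knobB [0.5506 0.1998 0.078 ] [0.551 0.2   0.079]
rib [0.5632 0.2705 0.047 ] [0.563 0.271 0.048]
blk [0.5668 0.297  0.044 ] [0.567 0.297 0.045]
base [0.5378 0.3935 0.01  ] [ 0.538  0.393 -0.   ]
base [0.6188 0.38   0.01  ] [0.618 0.38  0.012]
base [0.508  0.1612 0.01  ] [0.508 0.161 0.01 ]
base [0.5942 0.1484 0.01  ] [0.596 0.142 0.   ]
knobA cloud 805 [0.5736535  0.36203019 0.07772469] [0.56495085 0.33411234 0.06639321] [0.58336184 0.3874367  0.08143874]
((574.2659912109375, 360.84130859375), (53.06731033325195, 12.286873817443848), 82.00569152832031)
B 560 [0.55212489 0.18541625 0.07602721]
((552.5208129882812, 181.02093505859375), (53.28898620605469, 12.146492958068848), 86.51907348632812)
[0.52130396 0.32571976 0.25019332]
```

View pics/w1c.png

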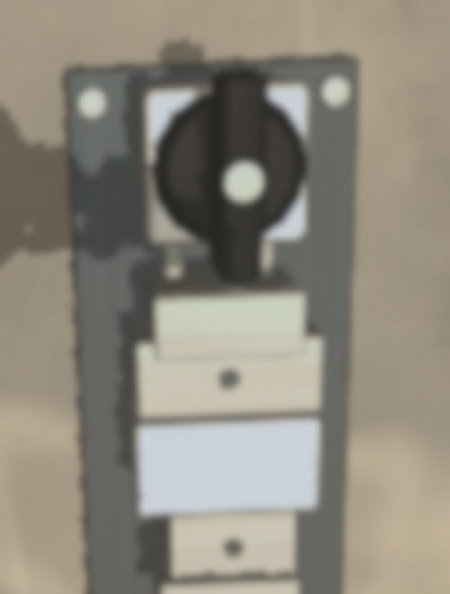

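```bash
python3 -m creep '[[-0.1,26,17,-20,0,0,0.035],[-0.1,27,18,-30,0,0,0],[-0.1,0,0,-30,0,0,0],[-0.1,0,0,-30,0,0,0],[-0.1,0,0,0,0,0,0]]'
```

```text
t: 2.02
eef_pos: [0.5726, 0.3601, 0.1378]
tool_rot: [-0.001, 0.751, 0.66, -0.003]
contact_force: [0.1, 0.0, 0.6]
gripper_width: 0.453
grasp_force: 0.0
```

```bash
python3 -m creep '[[-0.1,1,1,-30,0,0,0],[-0.1,0,0,-30,0,0,0],[-0.1,0,0,-20,0,0,0],[-1,0,0,0,0,0,0],[-1,0,0,0,0,0,0]]' 40;python3 -m creep '[[-1,0,0,0,0,0,0],[-1,0,0,0,0,0,0]]'; python3 -c "
from station import *;o=get_obs();print(o['torque'].round(3))"
python3 -m creep '[[-1,0,0,0,0,0,0.06],[-1,0,0,0,0,0,0.06],[-1,0,0,0,0,0,0]]'; python3 -c "
from station import *;o=get_obs();print(o['torque'].round(3))"
```

```text
t: 2.65
eef_pos: [0.5747, 0.3609, 0.0613]
tool_rot: [-0.001, 0.752, 0.659, -0.001]
contact_force: [-6.4, 0.5, -2.8]
gripper_width: 0.126
grasp_force: 40.8
t: 2.9
eef_pos: [0.5747, 0.3609, 0.0613]
tool_rot: [-0.001, 0.752, 0.659, -0.001]
contact_force: [-5.8, -0.3, -2.0]
gripper_width: 0.128
grasp_force: 40.8
[-0.045  1.02  -0.08 ]
t: 3.28
eef_pos: [0.5746, 0.3609, 0.0613]
tool_rot: [-0.002, 0.712, 0.702, -0.001]
contact_force: [-4.9, 1.3, -2.8]
gripper_width: 0.131
grasp_force: 65.1
[ 0.198  1.183 -1.503]
```

Turning +0.12 rad raises the moment to 1.5 N m, which is a stop. I'll try clockwise.

```bash
python3 -m creep '[[-1,0,0,0,0,0,-0.12],[-1,0,0,0,0,0,-0.1],[-1,0,0,0,0,0,-0.1],[-1,0,0,0,0,0,0]]'; python3 -c "
from station import *;o=get_obs();print(o['torque'].round(3))"
```

```text
t: 3.78
eef_pos: [0.5749, 0.3609, 0.0613]
tool_rot: [-0.001, 0.814, 0.581, -0.001]
contact_force: [-5.6, -0.5, -1.3]
gripper_width: 0.131
grasp_force: 41.0
[-0.088  1.154 -0.123]
```

Clockwise takes about 0.12 N m, so that is the loosening direction.

```bash
python3 -m creep '[[-1,0,0,0,0,0,-0.17],[-1,0,0,0,0,0,-0.17],[-1,0,0,0,0,0,-0.17],[-1,0,0,0,0,0,-0.17],[-1,0,0,0,0,0,-0.17]]';python3 -m creep '[[-1,0,0,0,0,0,-0.17],[-1,0,0,0,0,0,-0.1],[-1,0,0,0,0,0,0]]'; python3 -c "
from station import *;o=get_obs();print(o['torque'].round(3),o['q'].round(2))"
```

```text
t: 4.4
eef_pos: [0.5753, 0.3603, 0.0613]
tool_rot: [-0.0, 0.981, 0.192, -0.001]
contact_force: [-4.8, -2.3, -2.3]
gripper_width: 0.126
grasp_force: 40.8
t: 4.78
eef_pos: [0.5754, 0.3601, 0.0613]
tool_rot: [0.0, 0.998, 0.06, -0.001]
contact_force: [-4.8, -1.7, 1.0]
gripper_width: 0.128
grasp_force: 41.1
[-0.512  1.048 -0.152] [-1.11  0.78  0.7   1.7  -0.62  0.9  -1.6 ]
```

```bash
python3 -m creep '[[-1,0,0,0,0,0,-0.1],[-1,0,0,0,0,0,-0.05],[-1,0,0,0,0,0,0]]'; python3 -c "
from station import *;o=get_obs();print(o['torque'].round(3),o['q'].round(2))"
```

```text
t: 5.15
eef_pos: [0.5753, 0.36, 0.0613]
tool_rot: [0.0, 1.0, -0.015, -0.001]
contact_force: [-4.3, -2.2, -1.9]
gripper_width: 0.126
grasp_force: 41.1
[-0.553  1.019 -0.067] [-1.13  0.8   0.74  1.7  -0.66  0.91 -1.72]
```

```bash
python3 -m creep '[[-1,0,0,0,0,0,-0.05],[-0.2,0,0,0,0,0,0],[-0.2,0,0,0,0,0,0],[-0.2,0,0,40,0,0,0],[0,0,0,50,0,0,0]]'; python3 -m creep '[[0.8,-2,-15,45,0,0,0.18],[0.8,-2,-15,45,0,0,0.18],[0.8,-2,-15,0,0,0,0.18],[0.8,-2,-16,0,0,0,0.18],[0.8,0,0,0,0,0,0.18]]';python3 -m creep '[[0.8,0,0,0,0,0,0.18],[0.8,0,0,0,0,0,0.18],[0.8,0,0,0,0,0,0.18],[0.8,0,0,0,0,0,0.09],[0.8,0,0,0,0,0,0]]'
python3 - <<'E'
from h import *
r,d,K,M=grab("wrist","w2"); o=get_obs(); C=cloud(d,K,M); print(o["eef_pos"],o["torque"])
cv2.imwrite("pics/w2c.png",cv2.resize(r[60:360,150:500,::-1],None,fx=2,fy=2,interpolation=2))
E
```

```text
t: 5.78
eef_pos: [0.5765, 0.3602, 0.1515]
tool_rot: [0.0, 0.999, -0.04, -0.0]
contact_force: [-0.1, -0.1, -0.6]
gripper_width: 0.495
grasp_force: 0.0
t: 6.4
eef_pos: [0.5695, 0.2974, 0.2421]
tool_rot: [-0.0, 0.917, 0.4, 0.001]
contact_force: [-0.1, -0.1, 0.5]
gripper_width: 0.901
grasp_force: 0.0
t: 7.02
eef_pos: [0.5692, 0.2991, 0.2416]
tool_rot: [0.0, 0.749, 0.662, 0.001]
contact_force: [-0.6, -0.3, 0.7]
gripper_width: 0.899
grasp_force: 0.0
[0.56909801 0.29910655 0.24137307] [-0.04925092 -0.0512382   0.00835926]
```

View pics/w2c.png

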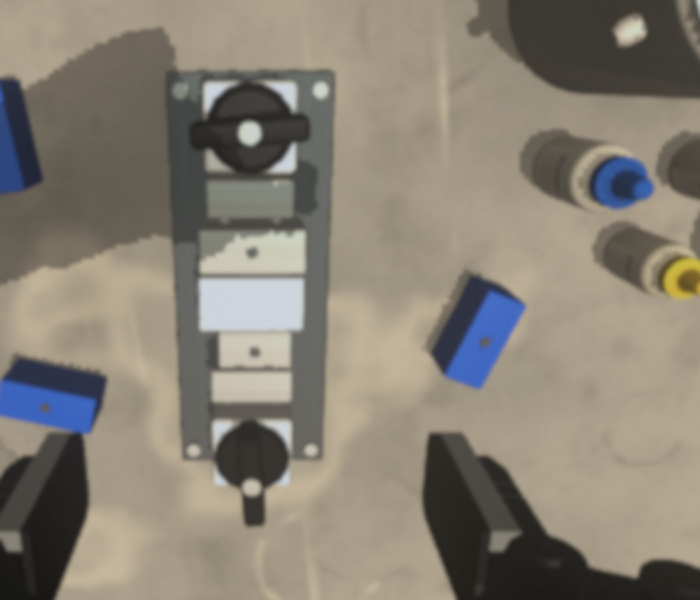

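The jaw has withdrawn and the knob is crosswise. The long block's top is centred at crop (252,252), image (276,186), and is free of the lip.

Run:
```python
from h import *
r,d,K,M=load("w2"); C=cloud(d,K,M)
f=lambda a,b:(150+a/2,60+b/2)
for a,b in((252,252),(199,231),(305,231),(199,275),(306,273)):print(onz(*f(a,b),.044,K,M).round(4))
Z=C[...,2];v,u=np.mgrid[:420,:560]
m=(abs(v-186)<16)&(abs(u-276)<35)&(Z>.035)&(Z<.055)&(v<198)
q=C[m];print(Z[180:190,270:282].mean(),cv2.minAreaRect((q[:,:2]*1000).astype(np.float32)))
print(onz(*f(251,133),.078,K,M), onz(*f(252,455),.06,K,M))
```

```text
[0.5675 0.2971 0.044 ]
[0.5417 0.3116 0.044 ]
[0.5961 0.3048 0.044 ]
[0.5381 0.2882 0.044 ]
[0.5944 0.2823 0.044 ]
0.04479710116279622 ((567.1868286132812, 297.3433837890625), (25.998607635498047, 55.533477783203125), 82.73480224609375)
[0.57495178 0.35950531 0.078     ] [0.5536363  0.18657347 0.06      ]
```

```bash
python3 -m creep '[[1,-1.5,0,-60,0,0,0],[1,0,0,-60,0,0,0],[1,0,0,-55,0,0,0],[1,0,0,-30,0,0,0],[1,0,0,-20,0,0,0]]' 40;python3 -m creep '[[1,0,0,-2,0,0,0],[0.6,0,0,0,0,0,0],[0.2,0,0,0,0,0,0],[-0.1,0,0,0,0,0,0],[-0.1,0,0,0,0,0,0]]'
```

```text
t: 7.7
eef_pos: [0.5668, 0.299, 0.0142]
tool_rot: [0.0, 0.749, 0.662, -0.001]
contact_force: [0.2, 0.3, 0.6]
gripper_width: 0.998
grasp_force: 0.0
t: 8.32
eef_pos: [0.5682, 0.2998, 0.0155]
tool_rot: [0.0, 0.749, 0.663, 0.001]
contact_force: [-0.3, -0.5, 6.2]
gripper_width: 0.65
grasp_force: 44.1
```

```bash
python3 -m creep '[[-0.3,0,0,3,0,0,0],[-0.3,0,0,10,0,0,0],[-0.3,0,0,30,0,0,0],[-0.3,0,0,50,0,0,0],[-0.3,0,0,20,0,0,0]]' 60
python3 - <<'E'
from h import *
r,d,K,M=grab("wrist","w3")
cv2.imwrite("pics/w3.png",cv2.resize(r[100:,60:500,::-1],None,fx=1.6,fy=1.6,interpolation=2))
E
```

```text
t: 8.95
eef_pos: [0.5685, 0.2996, 0.1299]
tool_rot: [0.0, 0.749, 0.663, 0.002]
contact_force: [1.3, 0.3, -2.5]
gripper_width: 0.641
grasp_force: 67.0
```

View pics/w3.png

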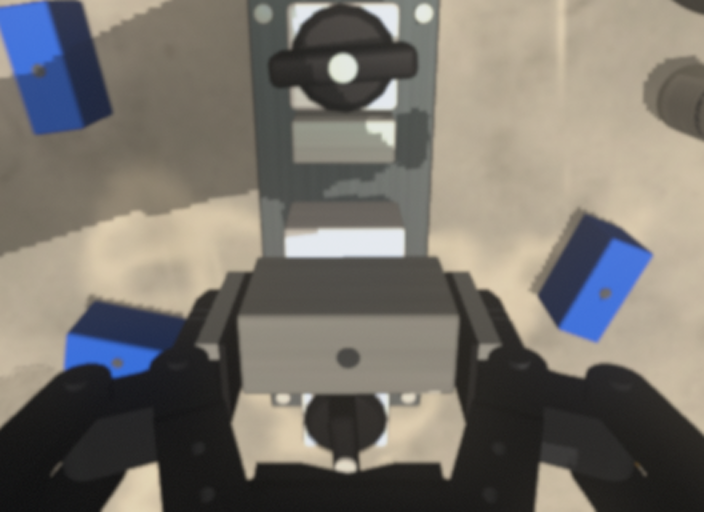

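The block is held level between the fingers. Next is the bare patch around (0.47, 0.09). I'll turn the block by +0.39 on the way and check that the patch is flat.

```bash
python3 - <<'E'
from h import *
r,d,K,M=load("top");C=cloud(d,K,M)
m=np.hypot(C[...,0]-.47,C[...,1]-.09)<.06
print(m.sum(),np.percentile(C[m][:,2],[0,2,50,98,100]),r[m].min(0),r[m].max(0))
E
python3 -m creep '[[-0.3,-20,-42,0,0,0,0.13],[-0.3,-20,-42,0,0,0,0.13],[-0.3,-20,-42,0,0,0,0.13],[-0.3,-20,-42,0,0,0,0],[-0.3,-18,-42,0,0,0,0]]'; python3 -m creep '[[-0.3,0,0,-40,0,0,0],[-0.3,0,0,-40,0,0,0],[-0.3,0,0,0,0,0,0]]'
```

```text
1012 [-0.01291553 -0.00883585 -0.00053716  0.00834979  0.01328355] [139 133 118] [187 177 153]
t: 9.62
eef_pos: [0.4673, 0.0877, 0.1258]
tool_rot: [-0.0, 0.606, 0.795, -0.001]
contact_force: [0.9, -0.3, -2.4]
gripper_width: 0.642
grasp_force: 66.8
t: 10.0
eef_pos: [0.466, 0.0883, 0.0441]
tool_rot: [-0.002, 0.606, 0.795, -0.003]
contact_force: [-1.0, -0.9, -2.2]
gripper_width: 0.64
grasp_force: 66.7
```

```bash
python3 -m creep '[[-0.3,0,0,-25,0,0,0],[-0.3,0,0,-9,0,0,0],[-0.3,0,0,-1,0,0,0],[-0.3,0,0,0,0,0,0]]'; python3 -m creep '[[-0.3,0,0,-1,0,0,0],[-0.3,0,0,-1,0,0,0],[-0.3,0,0,0,0,0,0]]'
```

```text
t: 10.5
eef_pos: [0.4696, 0.0894, 0.0125]
tool_rot: [0.0, 0.606, 0.795, 0.001]
contact_force: [0.7, -0.3, -3.2]
gripper_width: 0.644
grasp_force: 66.7
t: 10.88
eef_pos: [0.4691, 0.0893, 0.0098]
tool_rot: [0.0, 0.606, 0.795, 0.0]
contact_force: [-0.3, 0.4, -2.5]
gripper_width: 0.646
grasp_force: 66.7
```

```bash
python3 -m creep '[[-0.3,0,0,-1.5,0,0,0],[-0.3,0,0,-1,0,0,0],[-0.3,0,0,0,0,0,0]]'; python3 -m creep '[[-0.3,0,0,-1,0,0,0],[-0.3,0,0,-0.5,0,0,0],[-0.3,0,0,0,0,0,0]]'
```

```text
t: 11.25
eef_pos: [0.469, 0.0892, 0.0071]
tool_rot: [-0.0, 0.606, 0.795, -0.0]
contact_force: [-0.1, 1.3, -2.8]
gripper_width: 0.643
grasp_force: 66.7
t: 11.62
eef_pos: [0.469, 0.0892, 0.0057]
tool_rot: [-0.0, 0.606, 0.795, -0.0]
contact_force: [0.1, 0.0, -2.6]
gripper_width: 0.643
grasp_force: 66.7
```

```bash
python3 -m creep '[[-0.3,0,0,-1,0,0,0],[-0.3,0,0,0,0,0,0]]'; python3 -m creep '[[-0.3,0,0,-1,0,0,0],[-0.3,0,0,0,0,0,0]]'
```

```text
t: 11.88
eef_pos: [0.4691, 0.0892, 0.0055]
tool_rot: [-0.0, 0.606, 0.795, 0.0]
contact_force: [-3.3, -0.8, 9.7]
gripper_width: 0.641
grasp_force: 68.4
t: 12.12
eef_pos: [0.4691, 0.0892, 0.0055]
tool_rot: [-0.0, 0.607, 0.795, 0.001]
contact_force: [-7.7, -1.8, 26.0]
gripper_width: 0.644
grasp_force: 70.5
```

```bash
python3 -m creep '[[0.6,0,0,1.5,0,0,0],[1,0,0,0,0,0,0],[1,0,0,0,0,0,0],[1,0,0,20,0,0,0],[1,0,0,60,0,0,0]]'; python3 -m creep '[[1,0,0,60,0,0,-0.18],[1,0,0,0,0,0,-0.18],[1,0,0,0,0,0,-0.18],[1,0,0,0,0,0,-0.18],[1,0,0,0,0,0,-0.18]]'; python3 -m creep '[[0.4,0,0,0,0,0,-0.18],[0.4,0,0,0,0,0,-0.18],[0.4,0,0,0,0,0,-0.18],[0.4,0,0,0,0,0,-0.13],[0.4,0,0,0,0,0,0]]'
python3 - <<'E'
from h import *
r,d,K,M=grab("wrist","w4"); C=cloud(d,K,M); Z=C[...,2]
m=(Z>.025)&(Z<.045)&(np.hypot(C[...,0]-.469,C[...,1]-.089)<.05)
print(m.sum()); q=C[m]; print(np.median(q[:,2]),cv2.minAreaRect((q[:,:2]*1000).astype(np.float32)),get_obs()["q"].round(2))
cv2.imwrite("pics/w4.png",r[:,:,::-1])
E
```

```text
t: 12.75
eef_pos: [0.4672, 0.0887, 0.084]
tool_rot: [-0.001, 0.606, 0.795, -0.003]
contact_force: [2.1, 0.6, 0.7]
gripper_width: 1.003
grasp_force: 0.0
t: 13.38
eef_pos: [0.4689, 0.0893, 0.1451]
tool_rot: [-0.0, 0.893, 0.45, -0.0]
contact_force: [0.1, 0.5, -0.5]
gripper_width: 1.002
grasp_force: 0.0
t: 14.0
eef_pos: [0.4689, 0.0893, 0.145]
tool_rot: [0.0, 0.991, 0.135, -0.0]
contact_force: [0.1, -0.7, -0.1]
gripper_width: 0.698
grasp_force: 0.0
2064
0.03457581823073047 ((469.84381103515625, 86.84555053710938), (56.48484802246094, 23.88857650756836), 15.404441833496094) [-1.03  0.37  0.88  2.14 -0.39  0.8  -1.21]
```

View pics/w4.png

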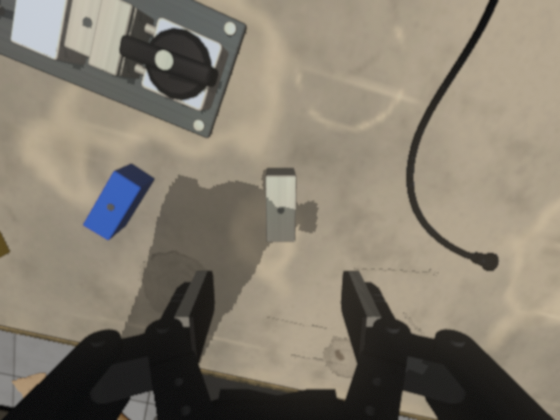

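The block stands upright at (281,205), at world (0.470, 0.087) with angle 0.269. I'll regrasp it across the sides.

```bash
python3 -m creep '[[0.4,1,-2,-55,0,0,0],[0.4,0,0,-50,0,0,0],[0.4,0,0,-24,0,0,0],[0.4,0,0,-10,0,0,0],[0.4,0,0,0,0,0,0]]' 40; python3 -m creep '[[0,0,0,0,0,0,0],[-0.6,0,0,0,0,0,0],[-0.8,0,0,0,0,0,0],[-0.8,0,0,0,0,0,0],[-0.8,0,0,0,0,0,0]]' 60
```

```text
t: 14.68
eef_pos: [0.4702, 0.0871, 0.0063]
tool_rot: [-0.0, 0.991, 0.134, -0.0]
contact_force: [0.8, 0.2, -0.5]
gripper_width: 0.701
grasp_force: 0.0
t: 15.3
eef_pos: [0.4708, 0.0876, 0.0073]
tool_rot: [-0.0, 0.991, 0.134, 0.001]
contact_force: [-0.6, -0.7, 7.4]
gripper_width: 0.271
grasp_force: 58.9
```

```bash
python3 -m creep '[[-0.8,0,0,5,0,0,0],[-0.8,0,0,30,0,0,0],[-0.8,0,0,50,0,0,0],[-0.8,0,0,50,0,0,0],[-0.8,0,0,50,0,0,0]]'
```

```text
t: 15.92
eef_pos: [0.4693, 0.0871, 0.1927]
tool_rot: [0.0, 0.991, 0.134, -0.001]
contact_force: [1.7, 1.0, -1.2]
gripper_width: 0.266
grasp_force: 59.2
```

```bash
python3 -m creep '[[-0.8,5,-55,0,0,0,0],[-0.8,5,-55,0,0,0,0],[-0.8,5,-55,0,0,0,0],[-0.8,5,-55,0,0,0,0],[-0.8,5,-55,0,0,0,0]]'; python3 -m creep '[[-0.8,5,-50,0,0,0,0],[-0.8,0,0,0,0,0,0],[-0.8,0,0,0,0,0,0]]'
python3 - <<'E'
from h import *
r,d,K,M=grab("wrist","w5"); print(get_obs()["q"].round(2),get_obs()["eef_pos"])
cv2.imwrite("pics/w5.png",cv2.resize(r[:,:,::-1],(800,600),interpolation=2))
E
```

```text
t: 16.55
eef_pos: [0.4946, -0.189, 0.1913]
tool_rot: [-0.0, 0.991, 0.134, -0.0]
contact_force: [0.7, 0.9, -2.7]
gripper_width: 0.274
grasp_force: 59.5
t: 16.92
eef_pos: [0.4995, -0.2372, 0.191]
tool_rot: [-0.0, 0.991, 0.134, -0.0]
contact_force: [0.1, 0.5, -4.0]
gripper_width: 0.27
grasp_force: 59.7
[-0.36  0.45  0.91  1.93 -0.43  0.97 -0.55] [ 0.49983609 -0.23630871  0.19093112]
```

View pics/w5.png

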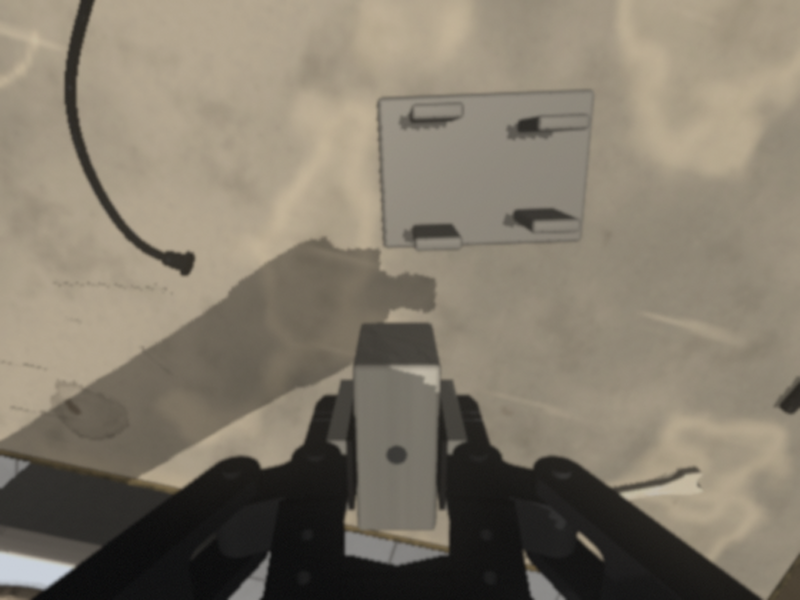

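The rack's left pair of walls, at (437,111) and (437,241), is farther apart than the right pair at (563,121) and (555,223). The left is therefore the long cradle.

Run:
```python
from h import *
r,d,K,M=load("w5"); C=cloud(d,K,M); Z=C[...,2]
v,u=np.mgrid[:420,:560]
m=((Z>.052)&(Z<.064)&(v<180)&(u>260)&(u<420)).astype(np.uint8)
n,l,s,c=cv2.connectedComponentsWithStats(m); P=[]
for i in range(1,n):
    if s[i,4]>40:
        q=C[l==i]; b=cv2.minAreaRect((q[:,:2]*1000).astype(np.float32)); print(c[i].round(),s[i,4],np.median(q[:,2]).round(4),b,q.mean(0))
f=lambda a,b:onz(a*.7,b*.7,.058,K,M)
for a,b in((412,120),(463,118),(463,103),(415,105),(413,249),(461,247),(461,236),(415,238)): print(f(a,b).round(4))
E=[onz(a*.7,b*.7,.01,K,M) for a,b in((379,99),(592,91),(581,239),(385,246))]
print(np.round(E,4),np.mean(E,0))
rct=cv2.minAreaRect(np.float32(E)[:,:2]*1000);print(rct)
b=C[(Z>.19)&(Z<.24)&(v>220)&(v<380)&(u>240)&(u<315)];
for lo in (.2,.21,.215,.22): 
  q=b[(b[:,2]>lo)];print(lo,len(q),cv2.minAreaRect((q[:,:2]*1000).astype(np.float32)) if len(q) else 0)
```

```text
[306.  77.] 410 0.0583 ((600.8783569335938, -232.07911682128906), (8.055150985717773, 27.768430709838867), 17.016761779785156) [ 0.60067828 -0.23189653  0.0582481 ]
[394.  85.] 412 0.0584 ((613.3615112304688, -299.04974365234375), (8.012079238891602, 27.980571746826172), 17.22532844543457) [ 0.61312501 -0.29852205  0.05819348]
[388. 157.] 363 0.0582 ((560.0765380859375, -315.9750061035156), (8.190970420837402, 28.775949478149414), 16.954816818237305) [ 0.56031163 -0.31498734  0.05780196]
[307. 169.] 345 0.0583 ((532.225830078125, -253.26976013183594), (8.37547492980957, 27.480764389038086), 16.73296356201172) [ 0.5328849  -0.25329832  0.05791572]
[ 0.5925 -0.2203  0.058 ]
[ 0.6007 -0.2465  0.058 ]
[ 0.6078 -0.2442  0.058 ]
[ 0.6001 -0.2198  0.058 ]
[ 0.5248 -0.2403  0.058 ]
[ 0.5334 -0.267   0.058 ]
[ 0.5396 -0.265   0.058 ]
[ 0.5314 -0.2396  0.058 ]
[[ 0.601  -0.1979  0.01  ]
 [ 0.6404 -0.3242  0.01  ]
 [ 0.5523 -0.3533  0.01  ]
 [ 0.5122 -0.2254  0.01  ]] [ 0.57647198 -0.27522648  0.01      ]
((576.6163940429688, -275.4483642578125), (93.02182006835938, 133.99798583984375), 17.420923233032227)
0.2 9108 ((498.7438049316406, -237.40821838378906), (57.155479431152344, 32.6354866027832), 14.774795532226562)
0.21 8422 ((498.56671142578125, -237.83834838867188), (57.161888122558594, 30.66840934753418), 16.404117584228516)
0.215 8030 ((498.766845703125, -237.49563598632812), (57.155479431152344, 29.503084182739258), 14.774795532226562)
0.22 1094 ((500.3912048339844, -236.69790649414062), (49.66632843017578, 28.550376892089844), 13.219156265258789)
```

```bash
python3 -m creep '[[-0.8,34,-3,0,0,0,0.03],[-0.8,34,-3,0,0,0,0],[-0.8,0,0,-50,0,0,0],[-0.8,0,0,-45,0,0,0],[-0.8,0,0,0,0,0,0]]';python3 -m creep '[[-0.8,0,0,0,0,0,0],[-0.8,0,0,0,0,0,0]]'
python3 - <<'E'
from h import *
r,d,K,M=grab("wrist","w6"); C=cloud(d,K,M); Z=C[...,2]; o=get_obs(); print(o["eef_pos"],Z.max())
w,x,y,z=o["tool_rot"];print(2*np.arctan2(y,x))
v,u=np.mgrid[:420,:560]
b=C[(Z>.118-.01)&(Z<.15)&(v>220)&(v<400)&(u>235)&(u<320)]; print(len(b),np.median(b[:,2]))
b=b[abs(b[:,2]-np.median(b[:,2]))<.003];e=np.array([np.cos(.299),np.sin(.299)])
t=(b[:,:2]-np.array([.56655,-.2427]))@e;s=(b[:,:2]-np.array([.56655,-.2427]))@np.array([-e[1],e[0]]);print(np.percentile(t,[.2,99.8]),np.percentile(s,[1,99]))
E
```

```text
t: 17.6
eef_pos: [0.566, -0.2402, 0.0931]
tool_rot: [-0.002, 0.989, 0.15, -0.003]
contact_force: [-0.2, -0.2, -2.2]
gripper_width: 0.267
grasp_force: 59.7
t: 17.85
eef_pos: [0.5695, -0.2441, 0.0985]
tool_rot: [0.001, 0.989, 0.149, 0.002]
contact_force: [0.5, -0.6, -2.1]
gripper_width: 0.27
grasp_force: 59.8
[ 0.569325   -0.24401725  0.09828494] 0.242195616476049
0.29914923364693596
9764 0.12583414520063702
[-0.02653431  0.02944033] [-0.01540079  0.01086875]
```

```bash
python3 -m creep '[[-0.8,-2,1.7,0,0,0,0],[-0.8,0,0,-25,0,0,0],[-0.8,0,0,-25,0,0,0],[-0.8,0,0,-20,0,0,0],[-0.8,0,0,0,0,0,0]]';python3 -m creep '[[-0.8,0,0,-5,0,0,0],[-0.8,0,0,-2,0,0,0],[-0.8,0,0,-1,0,0,0],[-0.8,0,0,0,0,0,0]]'
```

```text
t: 18.52
eef_pos: [0.5651, -0.2416, 0.0251]
tool_rot: [-0.001, 0.989, 0.149, -0.001]
contact_force: [0.7, -0.1, -2.7]
gripper_width: 0.269
grasp_force: 59.9
t: 19.02
eef_pos: [0.5662, -0.242, 0.0185]
tool_rot: [0.0, 0.989, 0.149, 0.0]
contact_force: [0.2, -0.3, -2.6]
gripper_width: 0.27
grasp_force: 59.9
```

```bash
python3 -m creep '[[-0.8,0,0,-1,0,0,0],[-0.8,0,0,0,0,0,0]]';python3 -m creep '[[-0.8,0,0,-1,0,0,0],[-0.8,0,0,0,0,0,0]]'
```

```text
t: 19.27
eef_pos: [0.5662, -0.2421, 0.0174]
tool_rot: [0.0, 0.989, 0.149, 0.0]
contact_force: [0.4, 0.3, -1.1]
gripper_width: 0.27
grasp_force: 60.2
t: 19.52
eef_pos: [0.5663, -0.2421, 0.0174]
tool_rot: [-0.0, 0.989, 0.149, 0.0]
contact_force: [-2.8, 1.9, 9.6]
gripper_width: 0.272
grasp_force: 61.6
```

Floor contact at the expected height. I'll release and back off.

```bash
python3 -m creep '[[-0.5,0,0,0.5,0,0,0],[0,0,0,0,0,0,0],[0.2,0,0,0,0,0,0],[0.2,0,0,20,0,0,0],[0.2,0,0,50,0,0,0]]';python3 -m creep '[[0.2,0,0,60,0,0,0],[0.2,-35,0,30,0,0,0],[0.2,-35,0,0,0,0,0],[0.2,0,0,0,0,0,0],[0.2,0,0,0,0,0,0]]'
python3 - <<'E'
from h import *
r,d,K,M=grab("wrist","w7"); C=cloud(d,K,M); Z=C[...,2]
D=C[...,:2]-np.array([.56655,-.2427]);t=D@[.955,.295];s=D@[-.295,.955]
m=(abs(t)<.0315)&(abs(s)<.02)&(Z>.035)&(Z<.052);q=C[m]
A=np.c_[t[m],s[m],np.ones(m.sum())];print(m.sum(),np.median(q[:,2]),np.linalg.lstsq(A,q[:,2],rcond=None)[0],np.percentile(t[m],[1,99]),np.percentile(s[m],[1,99]))
cv2.imwrite("pics/w7.png",cv2.resize(r[:,:,::-1],(800,600),interpolation=2))
E
```

```text
t: 20.15
eef_pos: [0.5648, -0.2415, 0.0867]
tool_rot: [-0.001, 0.989, 0.149, -0.002]
contact_force: [1.5, 0.2, -0.1]
gripper_width: 0.6
grasp_force: 0.0
t: 20.78
eef_pos: [0.4969, -0.2419, 0.1775]
tool_rot: [0.0, 0.989, 0.149, 0.001]
contact_force: [-0.1, -0.2, 1.1]
gripper_width: 0.599
grasp_force: 0.0
2177 0.04463778378202965 [-0.00052151 -0.01863012  0.04455488] [-0.02866244  0.02600736] [-0.01108276  0.01257464]
```

View pics/w7.png

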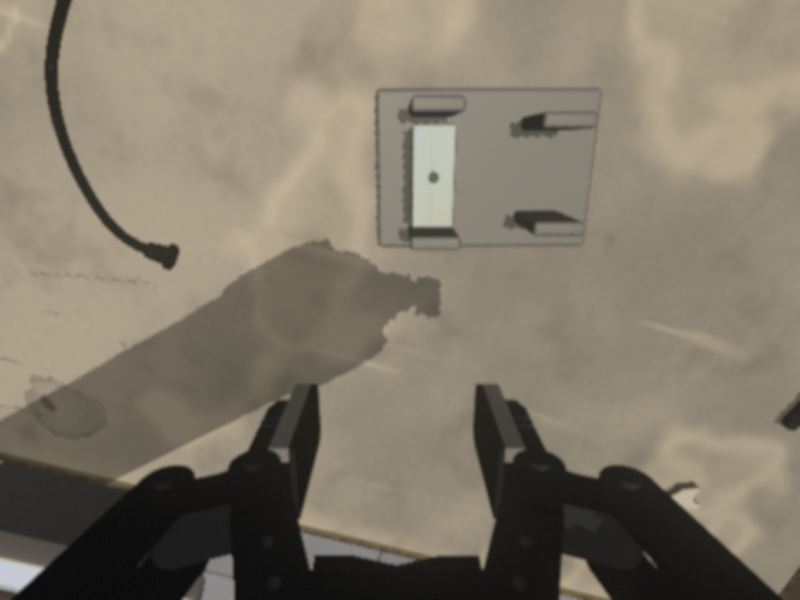

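The block is level in the long cradle at (434,176), with its top at 44.6 mm, so it is fully home. The robot is clear of everything.

```bash
python3 -c "
from station import *
print(hand_in())"
```

```text
the job is handed in; nothing more can be done
None
```

The long block is standing upright and fully home in the long cradle, and the job is handed in at about 21 s; its knob had the reverse thread (loosened clockwise), and the short block, its knob and the bystanders were never touched.

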